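# Stand a bumper-stand post in its bracket and lock it with the R-clip

### The arm

A 6-joint arm with a two-finger parallel gripper is mounted at the origin on the work surface. World frame = base frame: x ahead of the robot, y to its left, z up, the work surface at z = 0. Lengths are in mm, angles in degrees, forces in N, time in s.
With the tool pointing down it reaches from about 325 to 850 mm from the base axis. Payload 15.5 kg.
Tool frame: the origin (TCP) lies at the very end of the fingers, on their centre line; the grasp point (between the pads) lies 19 mm behind it; z points along the fingers, y is the line along which they close (so a half turn about z gives the same grasp; the last joint's range is limited). The gripper opens to 91 mm and grips with 3 to 60 N. Pads are 32 mm wide; open, the fingers measure 118 mm over their backs; the gripper's body (76 mm by 178 mm) begins 60 mm behind the grasp point.
Start: joints at [62.596, 28.281, 77.091, -0, 74.628, -5.472], TCP at [233.445, 579.767, 213.915] pointing down, gripper open.
Joint ranges: [-166.48, 166.48], [-47.26, 123.95], [12.59, 153.08], [-70.14, 250.14], [6.76, 159.57], [-176.63, 176.63]. Speed limits (degrees/s): [108.29, 108.29, 147.25, 172.46, 172.46, 172.46].

### API

Orientations are given as a 3x3 rotation matrix whose columns are the frame's x, y, z axes.
In Python, from workcell import manip gives the robot as it stands.
- The arm moves only by the tool servo_tool, never from a script. Its argument "series" is text: rows parted by semicolons, each of 5 numbers parted by spaces: the opening, from -1 (shut) to 1 (fully open), then the shift along the tool's x, y, z in m, then the turn about the tool's z in degrees. A call has 1 to 8 rows; each row is the pose to reach, as a shift and turn from the pose commanded when the call began, along the tool's axes at that moment; what a row does not reach only later rows make up. A row lasts 1/10 s, in which the tool goes at most 50 mm and 8.59 degrees, less where a joint would pass 70% of its speed; a pose out of reach is approached as far as the arm can. A call with a gripper value outside its range is refused whole. The fingers move at their own pace and stop on an object; the grip force is fixed at half the most. Time passes only in rows, so rows that repeat a pose let the fingers close. It gives the time, the measured TCP pose, the force, the opening and the grip force at its end, in the units of the state.
- manip.get_obs(): the state, without advancing time (a new reading comes with each control period).
- manip.get_image(name): name is "scene" or "top"; returns the picture (384x512x3 uint8, red, green, blue); there is no depth.
- manip.camera_params(name): a dict with "fx", "fy", "cx", "cy" (pixels), "R" (3x3) and "t" (3): a world point X has camera coordinates R X + t. Camera axes: x right, y down, z forward; pixel columns grow to the right and rows downward; lengths in mm; the calibration is good to about 2 mm. A picture is of the moment at which its call begins. camera_params takes no time and is no camera call.
- manip.job_done(): hands the job in; it is judged then, once.
Trained networks look in the newest picture that a camera, given by its name, has taken for a name from the list of things; names that differ only in an ending like _2 or _b are one class to them, and where a whole thing is asked for, a point or a joint stands for the part that bears it (a point fixed in the world has none). Each returns a list of dicts, best first, with "conf" (0 to 1); they miss things now and then, are a little off and sometimes report something else, mostly with a low value. They report only what shows in the picture. A call takes as long as a camera call. They do not tell look-alikes from the thing itself.
- manip.look_for(label, camera): "pixel" ([row, column] in pixels, amid what is visible of it).
- manip.tip_of(label, camera): "pixel" ([row, column] in pixels: a listed point, or the origin of a listed thing).
The state is a dict: "time_s": time; "joint_pos": joint angles; "dq": joint speeds; "joint_torque": joint torques, N m; "tool_pos": TCP position; "tool_rot": TCP orientation; "force": force on the tool from outside, world axes, zero at the start; "moment": the same for the moment, N m; "finger_gap": opening from 0.0 (shut) to 1.0 (fully open); "gripper_force": force on a finger pad.
Only numpy, scipy, OpenCV 4.12 (cv2) and the standard library are available. Lean on these libraries where they do the work, as an engineer would, in place of code of your own. Each camera call takes 0.05 s, during which the arm holds its last target. There are 200 camera calls.

### The job

Take the rubber-capped flat steel post from the sloping rest, stand it upright and fully home in the slotted socket bracket, and let go of it. Then push the straight leg of the large R-clip through the post's cross hole, between the bracket's base and its top plate, until the bow springs over the edge of the post, and leave it there. Leave the other things on the bench where they lie.

Things in the scene. Friction and masses are not known exactly. Their poses are not given: they have to be found in the camera images.
- post_mid (a point): Centre (70 mm above the foot) of the loose post: flat steel bar 12 mm thick (its x), 30 wide (its y), 140 long (its z, foot to cap), 0.36 kg, the same turned half round about z. Its top 32 mm is a black rubber cap 16 mm thick, 34 wide: grip there, across the thickness. The lowest 8 mm taper to 8 x 26 mm. At the start it lies on the rest, cap up and towards the robot, z leaning 0.5 rad from vertical.
- post_hole (a point): Centre of the post's cross hole, 37 mm above the foot: a 10 x 10 mm square hole straight through the thickness, along the post's x.
- post_foot (a point): Centre of the underside of the post's foot.
- rest: Fixed grey sloping rest, origin on the bench; its base plate reaches from x = -80 to +30 mm, 76 mm wide. Its slope carries only the lower 78 mm of the post's underside (the post's -x face), so a finger fits below the cap, which is about 130 mm above the bench. Low rails beside the post reach 60 mm up from its foot. The post leans to the rest's -x.
- bracket: Fixed dark steel base plate of the socket bracket, 60 (x) x 210 (y) x 6 mm, origin on the bench under its centre. The socket standing on it has been clamped anywhere up to 8 mm from the plate's centre along the plate's y; where is not given, so it must be seen or felt for. It is centred in x. z up.
- socket_top (a point): Point above the plate's centre, 76 mm up, level with the socket's upper face; axes as the plate. Socket: block 44 (x) x 110 (y) mm, 24 high, with a central 14 x 32 mm pocket whose floor is 8 mm above the bench; 10 mm cheeks at its y ends; top plate 66 to 76 mm above the bench with a 14 x 32 mm slot over the pocket. Open to -x (the robot) and +x in between.
- socket_floor (a point): Point above the plate's centre, 8 mm up, level with the pocket's floor. The post goes down through slot and pocket, its thickness along the plate's x, 1 mm of play all round. Fully home its foot is at this height, its cross hole 45 mm and its top 148 mm above the bench.
- clip_loop (a point): Centre of the tail loop of the large R-clip, lying flat on the bench, 3.5 mm up: 7 mm steel wire, 116 mm long, about 32 wide, 0.12 kg, z up. The loop is 24 x 24 mm with straight sides at y = +/-12 mm: grip there. The straight leg runs along x at y = -8.5 mm to its narrower (5 mm) tip at x = +106 mm. The bow is on the +y side, pivots at x = 18 mm and springs outward.
- clip_seat (a point): Point on the leg (x = +75, y = -8.5 mm from clip_loop) that lies at the centre of the cross hole when the clip is home: leg along the post's x, the post's edge (15 mm from the hole's centre) in the bow's hollow. The bow's nose meets the edge some 25 mm before that; the push then grows to about 10 N and drops as the bow snaps in behind the post.
- bow (a joint): Opening of the R-clip's bow in rad: 0 at rest, sprung shut (about 7 Nm/rad); about 0.05 while it rides over the post's edge, back near 0 when it has sprung over.
- small_clip: Bystander: a smaller R-clip, about 70 mm long, of 5 mm wire, lying flat; origin in its loop, its leg along x.
- offcut: Bystander: a plain flat-bar offcut 90 x 30 x 12 mm without hole or cap, lying flat; origin at the centre of its underside.
- sand_block: Bystander: black hand sanding block 125 x 65 x 45 mm; origin at the centre of its underside.
- spray: Bystander: upright spray can, 66 mm across and 190 mm high; origin at the centre of its underside.
- tape: Bystander: roll of tape lying flat, 110 mm across, 36 mm high; origin at the centre of its underside.
- driver: Bystander: screwdriver lying along its x; origin on its underside.
- wrench: Bystander: steel wrench lying along its x; origin on its underside.
- jar: Bystander: jar with a metal lid, 72 mm across, 85 mm high; origin at the centre of its underside.
Things that resemble listed ones, but are neither listed nor needed, are in the scene too. What is shaped like the part that bears clip_loop but purple is not meant.

How it is judged (in metres and radians):
On the way, in this order (a step that is already met when the one before it is completed fails the run):
1. the post stands upright, fully home in the bracket (z of post_foot in the frame of bracket below 0.012 m and x of post_foot in the frame of bracket between -0.005 and 0.005 m and y of post_foot in the frame of bracket between -0.013 and 0.013 m and angle between post_mid's own z axis and vertical below 0.07 rad), for 0.2 s.
2. the clip's leg is through the post's hole and the bow has sprung over the post (all of step 1 and distance between clip_seat and post_hole below 0.007 m and value of joint bow below 0.025 rad), for 0.2 s.
At the end, for the whole second after the job is handed in: Post: foot within 4 mm of the pocket floor, in the socket, within 0.07 rad of vertical. Clip: seat point of its leg within 7 mm of the centre of the cross hole, bow sprung back to under 0.025 rad. Both released and at rest (all of step 2 and linear speed of each of post, clip below 0.02 m/s); the robot touches nothing.
It fails at once if one of the bystanders on the bench is moved more than 40 mm (distance of any of small_clip, offcut, sand_block, spray, tape, driver, wrench, jar from where it was at the start of the episode above 0.04 m).
It also fails if it takes over 67 s, if anything falls off the work surface, if the arm or the gripper's body presses on something with over 40 N, if the wrist force passes 120 N, or if a joint passes its speed limit or range.

## Working session

There is one attempt and no reset: what is moved stays moved. The work goes in short steps, Python scripts to look and compute and a tool call to move; the robot and the scene stay as the last step left them, time stands still between calls to the robot, and variables do not carry over. Pictures are saved under pics/ and viewed, at most 10 in all, crops included, and the job is handed in when it is done.

Besides the shell and the picture viewer there is one more tool, called after "Emit:" as name(argument=value, ...) on one line, values as JSON. servo_tool: Moves the arm, as the interface text tells. Its arguments: {"type":"object","properties":{"series":{"type":"string"}},"required":["series"]}

```bash
mkdir -p pics; python3 - <<'E'
from workcell import manip
import cv2, numpy as np
for c in ("scene","top"):
    im=manip.get_image(c); cv2.imwrite(f"pics/{c}0.png",cv2.resize(im[:,:,::-1],(800,600),interpolation=cv2.INTER_CUBIC))
    p=manip.camera_params(c); print(c,p["fx"],p["fy"],p["cx"],p["cy"],np.round(p["R"],4).tolist(),np.round(p["t"],1), "cam",np.round(-np.array(p["R"]).T@p["t"],0))
    for n in ("post_mid","post_hole","post_foot","rest","bracket","socket_top","socket_floor","clip_loop","clip_seat"):
        print(n,[(np.round(d["pixel"],1).tolist(),round(d["conf"],2)) for d in manip.tip_of(n,c)][:4])
s=manip.get_obs();print(s["time_s"],s["tool_pos"],np.round(s["tool_rot"],3).tolist())
E
```

```text
scene 467.64005416285494 467.64005416285494 256.2013440138211 195.11530169594116 [[0.7964, 0.6045, -0.0184], [0.3692, -0.5101, -0.7768], [-0.479, 0.6119, -0.6295]] [-435.  -150.7 1496.3] cam [1119. -729.  817.]
post_mid [([147.5, 331.1], 0.5), ([136.1, 303.6], 0.32)]
post_hole [([160.4, 334.9], 0.73), ([209.4, 355.0], 0.26)]
post_foot [([167.9, 339.6], 0.64)]
rest [([174.1, 337.7], 0.94), ([249.6, 224.6], 0.43)]
bracket [([210.8, 271.7], 0.88), ([336.6, 226.2], 0.45)]
socket_top [([252.3, 322.7], 0.43)]
socket_floor [([209.3, 274.7], 0.58), ([210.8, 271.4], 0.51)]
clip_loop [([196.3, 191.7], 0.66), ([223.2, 148.1], 0.55), ([251.4, 326.2], 0.51), ([236.4, 200.5], 0.47)]
clip_seat [([249.0, 225.9], 0.76), ([234.7, 164.3], 0.62), ([202.5, 216.7], 0.62)]
top 427.8324298104816 427.8324298104816 258.265960558214 190.0108734856751 [[0.0001, -1.0, -0.0017], [-0.9712, 0.0003, -0.2381], [0.2381, 0.0016, -0.9712]] [ -13.6  563.1 1064. ] cam [ 294.  -15. 1167.]
post_mid [([173.6, 152.6], 0.73)]
post_hole [([144.5, 367.9], 0.73), ([172.1, 153.0], 0.43)]
post_foot [([165.1, 152.4], 0.73)]
rest []
bracket [([189.5, 237.7], 0.92)]
socket_top [([186.3, 241.5], 0.63), ([218.8, 353.3], 0.22)]
socket_floor [([189.9, 239.0], 0.93), ([174.5, 150.3], 0.27)]
clip_loop [([221.6, 307.0], 0.67), ([268.3, 274.3], 0.63), ([280.4, 323.1], 0.47)]
clip_seat [([254.0, 328.5], 0.76), ([242.7, 264.3], 0.67), ([198.2, 307.3], 0.62), ([191.7, 239.4], 0.48)]
1.0 [233.43789559 579.74108962 213.93450759] [[-0.928, 0.374, -0.0], [0.374, 0.928, -0.0], [0.0, -0.0, -1.0]]
```

View pics/scene0.png

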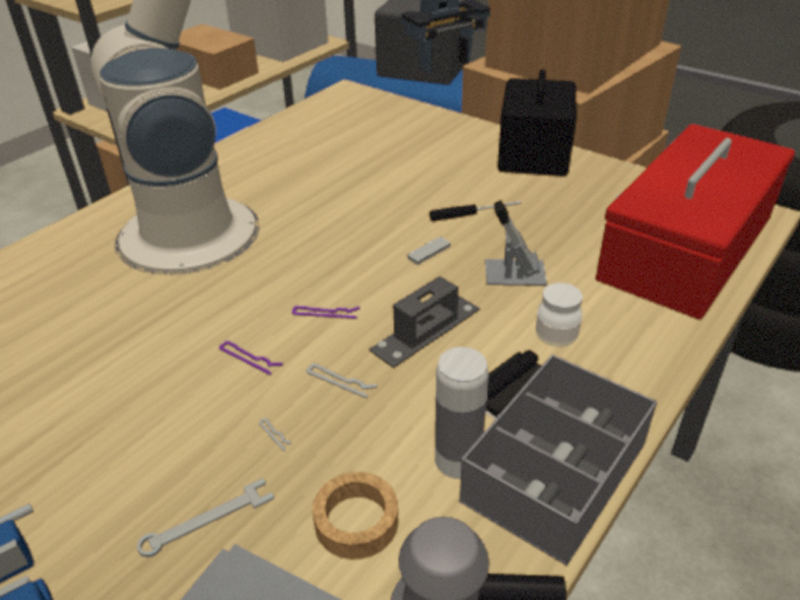

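View pics/top0.png

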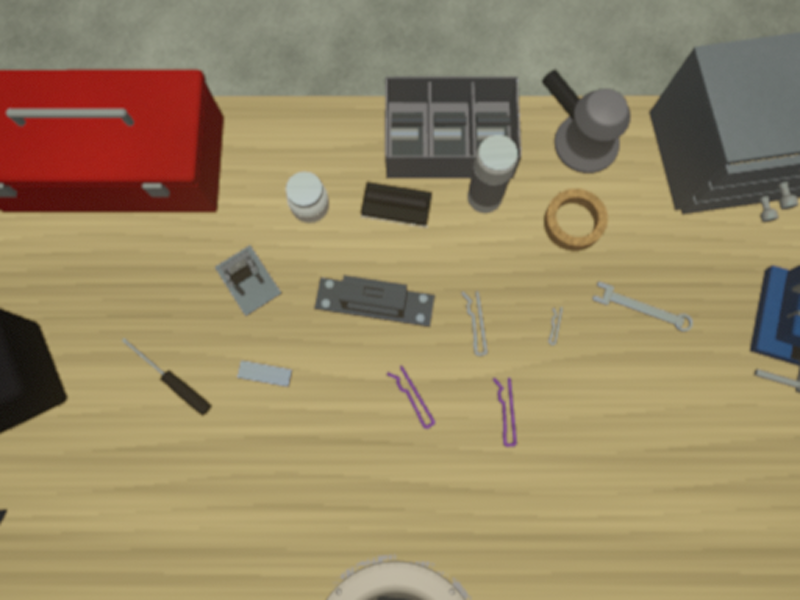

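```bash
cat > h.py <<'E'
from workcell import manip
import cv2, numpy as np
P={c:manip.camera_params(c) for c in ("scene","top")}
def ray(c,rc):
    p=P[c];R=np.array(p["R"]);d=R.T@np.array([(rc[1]-p["cx"])/p["fx"],(rc[0]-p["cy"])/p["fy"],1.]);return -R.T@np.array(p["t"]),d
def onz(c,rc,z):
    o,d=ray(c,rc);return o+d*(z-o[2])/d[2]
def tri(a,b):  # pixel in scene, pixel in top
    o1,d1=ray("scene",a);o2,d2=ray("top",b)
    s=np.linalg.lstsq(np.c_[d1,-d2],o2-o1,rcond=None)[0];p,q=o1+s[0]*d1,o2+s[1]*d2
    return (p+q)/2,np.linalg.norm(p-q)
def pix(c,X):
    p=P[c];v=np.array(p["R"])@np.asarray(X,float)+p["t"];return np.array([p["cy"]+p["fy"]*v[1]/v[2],p["cx"]+p["fx"]*v[0]/v[2]])
def crop(c,r0,r1,c0,c1,k,name):
    im=manip.get_image(c)[r0:r1,c0:c1,::-1];cv2.imwrite(f"pics/{name}.png",cv2.resize(im,None,fx=k,fy=k,interpolation=cv2.INTER_CUBIC))
E
python3 - <<'E'
from h import *
a=manip.get_image("top")[:,:,::-1];b=manip.get_image("scene")[:,:,::-1]
np.save("top0.npy",a);np.save("scene0.npy",b)
f=lambda x,k:cv2.resize(x,None,fx=k,fy=k,interpolation=cv2.INTER_CUBIC)
t=f(a[150:236,130:330],4); s1=f(b[120:195,295:375],5); s2=f(b[170:260,190:310],10/3)
out=np.zeros((344+256,800,3),np.uint8);out[:344]=t
out[344:]=0
x=f(b[120:184,295:375],4);out[344:600,:320]=x
y=f(b[176:240,190:310],4);out[344:600,320:800]=y
cv2.imwrite("pics/crop1.png",out)
E
```

```text
(no output)
```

View pics/crop1.png

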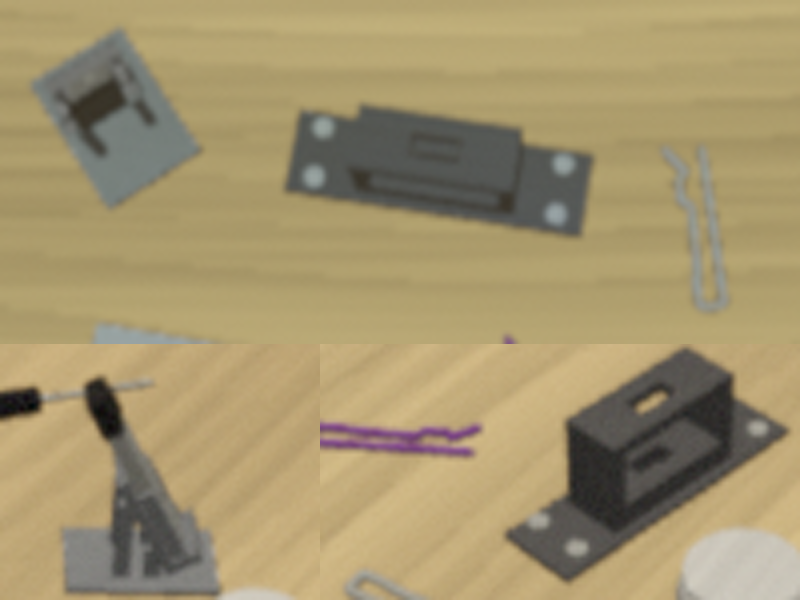

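```bash
python3 - <<'E'
from h import *
T=lambda x,y,z:onz("top",(150+(y+.5)/4-.5,130+(x+.5)/4-.5),z)
S=lambda x,y:(120+(y-344+.5)/4-.5,295+(x+.5)/4-.5)
np.set_printoptions(precision=1,suppress=True)
b=np.array([T(*p,6) for p in[(302,110),(592,155),(581,236),(286,190)]]);print("plate",b.mean(0),np.linalg.norm(b-np.roll(b,-1,0),axis=1))
v=(b[0]+b[3]-b[1]-b[2]);print("bracket +y angle",np.degrees(np.arctan2(v[1],v[0]))-90)
e=[b[0]-b[3]+b[1]-b[2]];print("x ang",np.degrees(np.arctan2(e[0][1],e[0][0])))
t=np.array([T(*p,76) for p in[(362,105),(522,129),(515,186),(348,165)]]);print("topplate",t.mean(0),np.linalg.norm(t-np.roll(t,-1,0),axis=1))
print("slot",T(436,148,76))
r=np.array([T(*p,3) for p in[(122,28),(202,150),(110,208),(32,85)]]);print("rest",r,np.linalg.norm(r-np.roll(r,-1,0),axis=1))
u=(r[0]+r[3]-r[1]-r[2]);u/=np.linalg.norm(u);print("u",u,np.degrees(np.arctan2(u[1],u[0])))
o=(r[1]+r[2])/2+80*u;print("origin",o)
print("cap region top z=115..130",T(98,102,115),T(98,102,130))
print("tri cap",tri(S(102,407),(150+102/4-.5,130+98/4-.5)))
for n in("post_mid","post_hole","post_foot"):
  print(n)
print(tri((147.5,331.1),(173.6,152.6)),tri((160.4,334.9),(172.1,153.0)),tri((167.9,339.6),(165.1,152.4)))
for p in [(710,305),(703,150),(725,300),(708,195)]: print("clip",T(*p,3.5))
E
```

```text
plate [570.5  38.6   6. ] [206.5  58.3 207.6  58.5]
bracket +y angle -9.088327682075871
x ang -8.690787204085852
topplate [571.7  37.6  76. ] [107.2  38.9 110.5  41.7]
slot [570.4  38.   76. ]
rest [[677.4 267.    3. ]
 [587.5 205.9   3. ]
 [545.9 268.2   3. ]
 [635.1 328.5   3. ]] [108.7  74.9 107.7  74.7]
u [0.8 0.6 0. ] 34.1357770369129
origin [632.9 281.9   3. ]
cap region top z=115..130 [590.9 252.4 115. ] [586.7 248.6 130. ]
tri cap (array([584.5, 246.7, 133.7]), np.float64(3.688386971950274))
post_mid
post_hole
post_foot
(array([605.5, 266.1,  89.3]), np.float64(8.038015037753565)) (array([619.8, 274.3,  47.5]), np.float64(3.1752048402738384)) (array([640.7, 277.8,  30.3]), np.float64(7.548373817390888))
clip [ 477.6 -147.6    3.5]
clip [ 587.3 -145.7    3.5]
clip [ 481.  -158.     3.5]
clip [ 554.9 -148.3    3.5]
```

Emit:
servo_tool(series="1 -0.45 -0.174 0.014 34; 1 -0.45 -0.174 0.014 34; 1 -0.45 -0.174 0.014 34; 1 -0.45 -0.174 0.014 34; 1 -0.45 -0.174 0.014 34; 1 -0.45 -0.174 0.014 34; 1 -0.45 -0.174 0.014 34; 1 -0.45 -0.174 0.014 34")

```text
time_s: 1.9
tool_pos: [526.9, 305.1, 202.4]
tool_rot: [[-0.56, 0.828, 0.0], [0.828, 0.56, 0.0], [-0.0, 0.0, -1.0]]
force: [-0.1, 1.5, -0.0]
finger_gap: 0.999
gripper_force: 0.0
```

Emit:
servo_tool(series="1 -0.05 0.012 0 0; 1 -0.078 0.018 0 0; 1 -0.078 0.018 0.03 0; 1 -0.078 0.018 0.03 0;1 -0.078 0.018 0.03 0")

```text
time_s: 2.4
tool_pos: [583.5, 252.4, 172.3]
tool_rot: [[-0.56, 0.828, -0.001], [0.828, 0.56, -0.0], [0.001, -0.001, -1.0]]
force: [0.2, 0.6, -0.1]
finger_gap: 1.002
gripper_force: 0.0
```

```bash
python3 - <<'E'
from h import *
s=manip.get_obs();print(s["tool_pos"])
b=manip.get_image("scene")[:,:,::-1];a=manip.get_image("top")[:,:,::-1]
f=lambda x,k:cv2.resize(x,None,fx=k,fy=k,interpolation=cv2.INTER_CUBIC)
out=np.hstack([f(b[90:190,285:385],4),f(a[120:220,105:205],4)])
cv2.imwrite("pics/crop2.png",out)
R=s["tool_rot"]
for n,l in("fingA",45.5),("fingB",-45.5):
  X=np.array(s["tool_pos"])+np.array(R)@[0,l,0];print(n,pix("scene",X),pix("top",X))
E
```

```text
[583.49506704 252.36666669 172.33589672]
fingA [122.05070658 339.50049524] [156.81453166 138.8609377 ]
fingB [121.62302223 305.6017459 ] [186.70335146 157.99440659]
```

View pics/crop2.png

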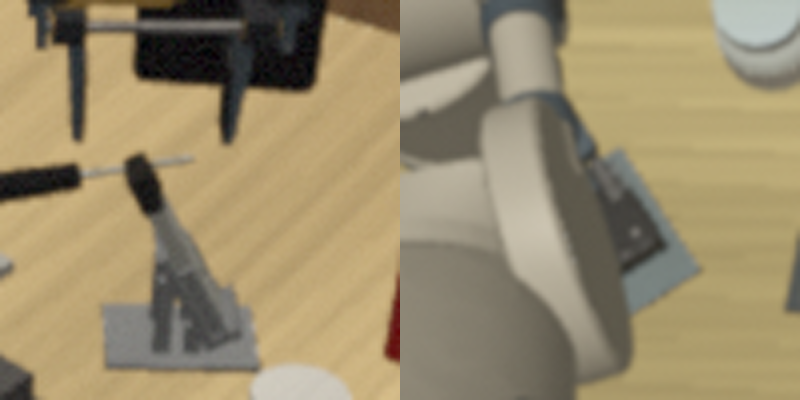

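```bash
python3 - <<'E'
from h import *
np.set_printoptions(precision=1,suppress=True)
o=np.array([632.9,281.9,0]);u=np.array([np.cos(np.radians(34.1)),np.sin(np.radians(34.1)),0]);w=np.array([-u[1],u[0],0])
# Visible cap corner extents (scene px): centre (135.7,321.4)
for fx in(-4,0,4,8):
  for l in(-3,0,3):
    f=o+fx*u+l*w+[0,0,6]; ax=-np.sin(.5)*u+[0,0,np.cos(.5)]
    print(fx,l,"capmid",pix("scene",f+124*ax),"top end",pix("scene",f+140*ax),"foot",pix("scene",f),"top-cam cap",pix("top",f+132*ax),(f+124*ax))
E
```

```text
-4 -3 capmid [141.1 319. ] top end [136.8 316.5] foot [173.2 337.1] top-cam cap [179.  157.4] [582.  243.8 114.8]
-4 0 capmid [140.6 318.9] top end [136.2 316.5] foot [172.6 337. ] top-cam cap [179.6 156.4] [580.4 246.3 114.8]
-4 3 capmid [140.  318.9] top end [135.6 316.4] foot [172.  336.9] top-cam cap [180.2 155.4] [578.7 248.8 114.8]
0 -3 capmid [141.2 320.5] top end [136.8 318. ] foot [173.2 338.5] top-cam cap [177.7 156.6] [585.4 246.1 114.8]
0 0 capmid [140.6 320.4] top end [136.2 317.9] foot [172.6 338.4] top-cam cap [178.3 155.6] [583.7 248.6 114.8]
0 3 capmid [140.  320.3] top end [135.6 317.9] foot [172.  338.3] top-cam cap [179.  154.6] [582.  251.1 114.8]
4 -3 capmid [141.2 321.9] top end [136.8 319.5] foot [173.3 339.9] top-cam cap [176.4 155.8] [588.7 248.3 114.8]
4 0 capmid [140.6 321.8] top end [136.2 319.4] foot [172.7 339.8] top-cam cap [177.1 154.8] [587.  250.8 114.8]
4 3 capmid [140.  321.8] top end [135.7 319.3] foot [172.  339.7] top-cam cap [177.7 153.8] [585.3 253.3 114.8]
8 -3 capmid [141.2 323.4] top end [136.8 320.9] foot [173.3 341.2] top-cam cap [175.2 155. ] [592.  250.6 114.8]
8 0 capmid [140.6 323.3] top end [136.2 320.9] foot [172.7 341.2] top-cam cap [175.8 154. ] [590.3 253.1 114.8]
8 3 capmid [140.  323.2] top end [135.7 320.8] foot [172.1 341.1] top-cam cap [176.5 153. ] [588.6 255.5 114.8]
```

Emit:
servo_tool(series="1 -0.003 0 0.03 0; 1 -0.003 0 0.064 0; 1 -0.003 0 0.064 0; -1 -0.003 0 0.064 0; -1 -0.003 0 0.064 0; -1 -0.003 0 0.064 0; -1 -0.003 0 0.064 0; -1 -0.003 0 0.064 0")

```text
time_s: 3.3
tool_pos: [586.1, 249.8, 109.0]
tool_rot: [[-0.56, 0.828, 0.001], [0.828, 0.56, 0.0], [-0.0, 0.001, -1.0]]
force: [-1.0, 0.5, -0.1]
finger_gap: 0.592
gripper_force: 0.0
```

Emit:
servo_tool(series="-1 0 0 0 0; -1 0 0 0 0; -1 0 0 0 0; -1 0 0 0 0; -1 0 0 0 0; -1 0 0 0 0")

```text
time_s: 3.9
tool_pos: [586.9, 250.2, 109.0]
tool_rot: [[-0.56, 0.828, 0.002], [0.828, 0.56, 0.001], [-0.001, 0.003, -1.0]]
force: [4.4, 3.8, 6.1]
finger_gap: 0.359
gripper_force: 27.3
```

Emit:
servo_tool(series="-1 0 0 -0.01 0; -1 0 0 -0.02 0; -1 0 0 -0.03 0; -1 0 0 -0.04 0; -1 0 0 -0.05 0; -1 0 0 -0.06 0; -1 0 0 -0.06 0")

```text
time_s: 4.6
tool_pos: [586.7, 250.1, 169.5]
tool_rot: [[-0.56, 0.828, 0.002], [0.828, 0.56, 0.001], [-0.001, 0.002, -1.0]]
force: [3.0, 1.5, 3.0]
finger_gap: 0.236
gripper_force: 29.6
```

```bash
python3 - <<'E'
from h import *
s=manip.get_obs();print(s["tool_pos"],s["finger_gap"],s["moment"],s["force"])
b=manip.get_image("scene")[:,:,::-1]
cv2.imwrite("pics/crop3.png",cv2.resize(b[80:190,285:385],None,fx=4,fy=4,interpolation=cv2.INTER_CUBIC))
E
```

```text
[586.70925687 250.10058308 169.45931843] 0.23621243077406093 [ 0.72593436 -1.10496663 -0.00968551] [3.03408605 1.53292847 2.95570474]
```

View pics/crop3.png

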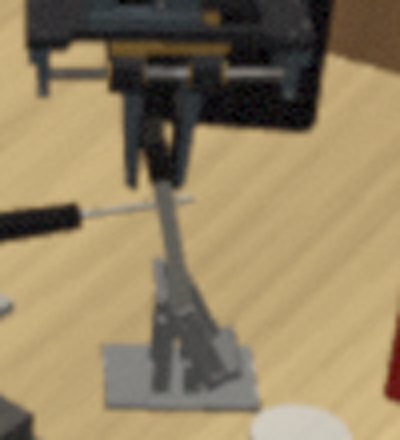

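Emit:
servo_tool(series="-1 0 0 -0.03 0; -1 0 0 -0.06 0; -1 0 0 -0.09 0; -1 0 0 -0.09 0; -1 0 0 -0.09 0")

```text
time_s: 5.15
tool_pos: [585.0, 249.3, 257.2]
tool_rot: [[-0.56, 0.828, -0.002], [0.828, 0.56, -0.001], [0.0, -0.002, -1.0]]
force: [-0.6, 0.3, -3.1]
finger_gap: 0.176
gripper_force: 30.0
```

Emit:
servo_tool(series="-1 -0.033 -0.026 0 8; -1 -0.066 -0.052 0 16; -1 -0.1 -0.078 0 24; -1 -0.133 -0.104 0 32; -1 -0.167 -0.13 0.01 40; -1 -0.167 -0.13 0.03 43; -1 -0.167 -0.13 0.03 43; -1 -0.167 -0.13 0.03 43")

```text
time_s: 5.95
tool_pos: [570.7, 38.9, 227.1]
tool_rot: [[0.153, 0.988, -0.003], [0.988, -0.153, 0.0], [-0.0, -0.003, -1.0]]
force: [-0.0, 0.4, -2.5]
finger_gap: 0.179
gripper_force: 30.0
```

```bash
python3 - <<'E'
from h import *
s=manip.get_obs();print(s["tool_pos"],s["finger_gap"],s["moment"],s["force"])
b=manip.get_image("scene")[:,:,::-1];a=manip.get_image("top")[:,:,::-1]
np.save("scene1.npy",b)
f=lambda x,k:cv2.resize(x,None,fx=k,fy=k,interpolation=cv2.INTER_CUBIC)
cv2.imwrite("pics/crop4.png",np.hstack([f(b[130:250,220:320],5),f(a[130:250,210:270],5)]))
for n in("post_foot","post_hole","socket_top","post_mid","socket_floor"):
  print(n,[(np.round(d["pixel"],1).tolist(),round(d["conf"],2)) for d in manip.tip_of(n,"scene")][:3])
E
```

```text
[570.69878006  38.94217209 227.12622495] 0.17871902642690124 [-0.05704031  0.06889675  0.04013364] [-0.02729128  0.36693424 -2.49014757]
post_foot [([172.8, 276.0], 0.56)]
post_hole []
socket_top [([185.8, 268.3], 0.66)]
post_mid [([148.8, 272.1], 0.71)]
socket_floor [([209.4, 276.2], 0.72)]
```

View pics/crop4.png

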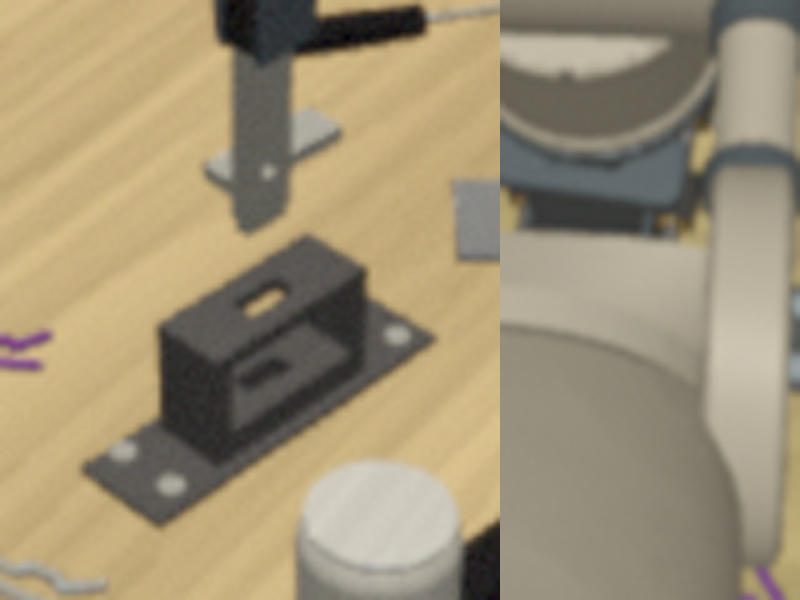

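```bash
python3 - <<'E'
from h import *
np.set_printoptions(precision=2,suppress=True)
s=manip.get_obs();R=np.array(s["tool_rot"]);T=np.array(s["tool_pos"]);ex=R[:,1];ey=R[:,0]
b=np.load("scene1.npy")
# post silhouette: columns of strongest horizontal gradient for several rows
g=cv2.cvtColor(b,cv2.COLOR_BGR2GRAY).astype(float)
for r in (144,146,148,150,158,160):
  print(r,g[r,262:284].astype(int))
for z in (155,165,175,180):
  P0=np.array([T[0],T[1],z]);c=[pix("scene",P0+ex*i*6+ey*j*15) for i,j in((-1,-1),(1,1),(1,-1))]
  print(z,"L,R,mid edge",[tuple(np.round(q,1)) for q in c])
C=np.array([570.4,38,76])
exb=np.array([np.cos(np.radians(8.9)),-np.sin(np.radians(8.9)),0]);eyb=np.array([-exb[1],exb[0],0])
for o in(-4,0,4): print("slot ctr",o,pix("scene",C+o*eyb),[tuple(np.round((pix("scene",C+o*eyb+exb*i*7+eyb*j*16)-[130,220]+.5)*5-.5)[::-1]) for i,j in((-1,-1),(-1,1),(1,1),(1,-1))])
for j,nm in((-55,"-y"),(55,"+y")): print("top corners",[tuple(np.round((pix("scene",C+exb*i*22+eyb*j)-[130,220]+.5)*5-.5)[::-1]) for i in(-1,1)])
print("plate",[tuple(np.round((pix("scene",[570.5,38.6,6]+exb*i*30+eyb*j*105)-[130,220]+.5)*5-.5)[::-1]) for i,j in((-1,-1),(1,-1),(1,1))])
E
```

```text
144 [184 180 178 169 134  99  94  94  91  93  93  94  94  94  92 103 141 181
 184 183 184 186]
146 [177 181 179 169 131  97  92  95  94  94  93  96  93  95  94 101 140 178
 186 187 186 183]
148 [180 179 178 168 132  98  93  92  93  94  93  95  96  93  96 108 150 181
 182 182 182 185]
150 [179 180 178 169 133 100  89  91  93  96  94  92  93  95  93 106 147 180
 182 180 176 178]
158 [179 180 180 171 137 101  96  91  90  94  93  93  93  95  97 105 140 170
 167 157 144 119]
160 [180 184 185 169 129  96  95  95  91  95  95  93  94  95  93 102 124 132
 103 104 111 131]
155 L,R,mid edge [(np.float64(164.1), np.float64(266.9)), (np.float64(161.1), np.float64(278.9)), (np.float64(166.1), np.float64(270.4))]
165 L,R,mid edge [(np.float64(160.8), np.float64(266.9)), (np.float64(157.7), np.float64(279.0)), (np.float64(162.8), np.float64(270.4))]
175 L,R,mid edge [(np.float64(157.4), np.float64(266.8)), (np.float64(154.3), np.float64(279.0)), (np.float64(159.3), np.float64(270.4))]
180 L,R,mid edge [(np.float64(155.7), np.float64(266.8)), (np.float64(152.6), np.float64(279.1)), (np.float64(157.6)
[... 198 characters left out ...]
t64(315.0))]
slot ctr 0 [187.89 272.14] [(np.float64(231.0), np.float64(299.0)), (np.float64(275.0), np.float64(272.0)), (np.float64(294.0), np.float64(284.0)), (np.float64(250.0), np.float64(311.0))]
slot ctr 4 [187.21 273.23] [(np.float64(236.0), np.float64(296.0)), (np.float64(280.0), np.float64(269.0)), (np.float64(300.0), np.float64(280.0)), (np.float64(256.0), np.float64(308.0))]
top corners [(np.float64(155.0), np.float64(320.0)), (np.float64(216.0), np.float64(360.0))]
top corners [(np.float64(306.0), np.float64(228.0)), (np.float64(367.0), np.float64(263.0))]
plate [(np.float64(78.0), np.float64(462.0)), (np.float64(158.0), np.float64(519.0)), (np.float64(437.0), np.float64(331.0))]
```

Emit:
servo_tool(series="-1 0 0.0017 0.02 0; -1 0 0.0017 0.036 0; -1 0 0.0017 0.042 0; -1 0 0.0017 0.047 0; -1 0 0.0017 0.052 0; -1 0 0.0017 0.055 0; -1 0 0.0017 0.055 0")

```text
time_s: 7.0
tool_pos: [572.8, 38.4, 173.1]
tool_rot: [[0.155, 0.988, -0.001], [0.988, -0.155, 0.0], [0.0, -0.001, -1.0]]
force: [-2.3, 1.5, -4.9]
finger_gap: 0.174
gripper_force: 30.0
```

Emit:
servo_tool(series="-1 0 0 0.005 0; -1 0 0 0.01 0; -1 0 0 0.015 0; -1 0 0 0.02 0; -1 0 0 0.02 0")

```text
time_s: 7.5
tool_pos: [572.8, 38.4, 152.8]
tool_rot: [[0.155, 0.988, -0.001], [0.988, -0.155, 0.0], [0.0, -0.001, -1.0]]
force: [-4.5, 2.4, -6.7]
finger_gap: 0.172
gripper_force: 30.0
```

Emit:
servo_tool(series="-1 0.0004 -0.001 0 0; -1 0.0004 -0.001 0.005 0; -1 0.0004 -0.001 0.01 0; -1 0.0004 -0.001 0.01 0")

```text
time_s: 7.9
tool_pos: [572.6, 38.7, 142.8]
tool_rot: [[0.155, 0.988, 0.0], [0.988, -0.155, -0.0], [-0.0, 0.0, -1.0]]
force: [-2.3, 0.3, -4.7]
finger_gap: 0.172
gripper_force: 30.0
```

Emit:
servo_tool(series="-1 0 -0.0005 0.005 0; -1 0 -0.0005 0.01 0; -1 0 -0.0005 0.015 0; -1 0 -0.0005 0.015 0")

```text
time_s: 8.3
tool_pos: [571.8, 38.9, 127.5]
tool_rot: [[0.155, 0.988, -0.001], [0.988, -0.155, -0.0], [-0.0, -0.001, -1.0]]
force: [1.0, -1.1, -3.3]
finger_gap: 0.177
gripper_force: 30.0
```

Emit:
servo_tool(series="-1 0 0 0.004 0; -1 0 0 0.008 0; -1 0 0 0.012 0; -1 0 0 0.012 0")

```text
time_s: 8.7
tool_pos: [571.6, 38.9, 115.7]
tool_rot: [[0.155, 0.988, -0.001], [0.988, -0.155, 0.0], [-0.0, -0.001, -1.0]]
force: [0.2, -0.6, -4.2]
finger_gap: 0.172
gripper_force: 30.0
```

Emit:
servo_tool(series="-1 0 0 0.003 0; -1 0 0 0.006 0; -1 0 0 0.006 0")

```text
time_s: 9.0
tool_pos: [572.8, 38.9, 111.9]
tool_rot: [[0.155, 0.988, 0.002], [0.988, -0.155, -0.0], [0.0, 0.002, -1.0]]
force: [-3.9, -0.5, 22.8]
finger_gap: 0.173
gripper_force: 30.0
```

Emit:
servo_tool(series="1 0 0 0.003 0; 1 0 0 0 0; 1 0 0 0 0; 1 0 0 0 0; 1 0 0 0 0; 1 0 0 -0.03 0; 1 0 0 -0.07 0; 1 0 0 -0.11 0")

```text
time_s: 9.8
tool_pos: [571.5, 38.9, 221.3]
tool_rot: [[0.155, 0.988, -0.001], [0.988, -0.155, 0.0], [-0.0, -0.001, -1.0]]
force: [0.2, 0.2, -0.4]
finger_gap: 0.842
gripper_force: 0.0
```

```bash
python3 - <<'E'
from h import *
np.set_printoptions(precision=1,suppress=True)
print("nets",onz("top",(221.6,307.0),3.5),onz("top",(198.2,307.3),3.5))
for cam,(r0,r1,c0,c1) in {"top":(183,232,290,318),"scene":(228,258,192,246)}.items():
  a=np.load(cam+"0.npy")[r0:r1,c0:c1];big=cv2.resize(a,None,fx=4,fy=4,interpolation=cv2.INTER_CUBIC)
  h=cv2.cvtColor(big,cv2.COLOR_BGR2HSV);S=h[...,1].astype(int);m=(S<np.median(S)*.62).astype(np.uint8)
  n,l,st,ce=cv2.connectedComponentsWithStats(m);i=1+np.argmax(st[1:,4]);ys,xs=np.where(l==i)
  X=np.array([onz(cam,(r0+(y+.5)/4-.5,c0+(x+.5)/4-.5),3.5)[:2] for y,x in zip(ys,xs)])
  print(cam,n,st[i],np.median(S))
  (cx,cy),(w,hh),an=cv2.minAreaRect(X.astype(np.float32));print("rect",cx,cy,w,hh,an)
  # leg = outermost wire on -y side: lowest-y per x bin in frame at yaw ~6.6
  th=np.radians(6.6)
  for _ in range(4):
    ex=np.array([np.cos(th),np.sin(th)]);ey=np.array([-ex[1],ex[0]]);p=X@ex;q=X@ey
    pts=[];
    for b in np.arange(p.min()+25,p.max()-12,4):
      s=q[(p>=b)&(p<b+4)]
      if len(s): k=s[s<s.min()+9]; pts.append((b+2,k.mean()))
    pts=np.array(pts);f=np.polyfit(pts[:,0],pts[:,1],1);th+=np.arctan(f[0])
  ql=np.polyval(f,pts[:,0].mean());print("yaw",np.degrees(th),"leg q",ql,"p range",p.min(),p.max(),"res",np.std(pts[:,1]-np.polyval(f,pts[:,0])))
  lo=p<p.min()+22;print("loop q range",q[lo].min(),q[lo].max())
  L=(p.max()-106)*ex+(ql+8.5)*ey;L2=(p.min()+12)*ex+(q[lo].min()+q[lo].max())/2*ey;print("loop from tip/leg",L,"from loop",L2)
E
```

```text
nets [ 489.4 -147.6    3.5] [ 555.4 -150.2    3.5]
top 2 [  22   14   67  166 3573] 95.0
rect 533.1471557617188 -142.24639892578125 119.48331451416016 30.83447265625 10.696694374084473
yaw 6.524859791356834 leg q -210.45744700572942 p range 453.60460689824544 572.1674984283701 res 0.09961559500514484
loop q range -213.9958041008225 -189.61484284190854
loop from tip/leg [ 486.1 -147.7] from loop [ 485.5 -147.6]
scene 3 [  17   18  180   87 3505] 94.0
rect 533.6978149414062 -143.91305541992188 119.67683410644531 32.77379608154297 10.879707336425781
yaw 6.463511265172885 leg q -211.55534349886693 p range 454.33662632293294 572.8128034009777 res 0.10409834171039029
loop q range -215.38687494788303 -190.69728752100175
loop from tip/leg [ 486.7 -149.2] from loop [ 486.2 -149.3]
```

Emit:
servo_tool(series="1 -0.06 0 0 0; 1 -0.09 0 0 0; 1 -0.1 0 0 0")

```text
time_s: 10.1
tool_pos: [555.8, -63.0, 220.6]
tool_rot: [[0.157, 0.988, 0.0], [0.988, -0.157, -0.001], [-0.001, 0.0, -1.0]]
force: [-0.1, -0.2, 0.1]
finger_gap: 0.997
gripper_force: 0.0
```

Emit:
servo_tool(series="0 -0.02 -0.01 0 8.5; 0 -0.04 -0.03 0 17; 0 -0.07 -0.045 0.02 25.5; 0 -0.095 -0.055 0.04 34; 0 -0.095 -0.055 0.06 42.5; 0 -0.095 -0.055 0.08 51; 0 -0.095 -0.055 0.1 59.5; 0 -0.095 -0.055 0.12 68")

```text
time_s: 10.9
tool_pos: [487.4, -144.9, 99.5]
tool_rot: [[0.976, 0.22, 0.0], [0.22, -0.976, 0.0], [0.0, -0.0, -1.0]]
force: [-0.7, -0.3, -0.4]
finger_gap: 0.502
gripper_force: 0.0
```

Emit:
servo_tool(series="0 -0.0022 0.0032 0.04 6.2; 0 -0.0022 0.0032 0.075 6.2; 0 -0.0022 0.0032 0.09 6.2; 0 -0.0022 0.0032 0.097 6.2; 0 -0.0022 0.0032 0.097 6.2; -1 -0.0022 0.0032 0.097 6.2; -1 -0.0022 0.0032 0.097 6.2; -1 -0.0022 0.0032 0.097 6.2")

```text
time_s: 11.7
tool_pos: [486.4, -149.0, 4.1]
tool_rot: [[0.993, 0.12, 0.001], [0.12, -0.993, -0.001], [0.001, 0.001, -1.0]]
force: [-0.9, 2.0, -0.3]
finger_gap: 0.268
gripper_force: 0.2
```

Emit:
servo_tool(series="-1 0 0 0 0; -1 0 0 0 0; -1 0 0 0 0")

```text
time_s: 12.0
tool_pos: [486.4, -149.0, 4.1]
tool_rot: [[0.993, 0.12, 0.001], [0.12, -0.993, -0.001], [0.001, 0.001, -1.0]]
force: [-0.4, -0.1, 9.1]
finger_gap: 0.257
gripper_force: 30.0
```

Emit:
servo_tool(series="-0.3 0 0 0 0; -0.3 0 0 0 0; -0.3 0 0 0.003 0; -0.3 0 0 0.003 0; -1 0 0 0.003 0; -1 0 0 0.003 0; -1 0 0 0.003 0")

```text
time_s: 12.7
tool_pos: [486.0, -148.8, 0.3]
tool_rot: [[0.993, 0.12, 0.0], [0.12, -0.993, -0.0], [0.0, 0.0, -1.0]]
force: [0.4, 0.3, 3.3]
finger_gap: 0.26
gripper_force: 30.3
```

Emit:
servo_tool(series="-1 0 0 -0.02 0; -1 0 0 -0.0415 0; -1 0 0 -0.0415 0; -1 0 0 -0.0415 0")

```text
time_s: 13.1
tool_pos: [485.9, -148.8, 41.7]
tool_rot: [[0.993, 0.12, 0.0], [0.12, -0.993, -0.0], [0.0, 0.0, -1.0]]
force: [-0.3, 0.1, -1.4]
finger_gap: 0.26
gripper_force: 30.0
```

```bash
python3 - <<'E'
from h import *
s=manip.get_obs();print(s["tool_pos"])
b=manip.get_image("scene")[:,:,::-1];a=manip.get_image("top")[:,:,::-1]
np.save("scene2.npy",b);np.save("top2.npy",a)
f=lambda x,k:cv2.resize(x,None,fx=k,fy=k,interpolation=cv2.INTER_CUBIC)
cv2.imwrite("pics/crop5.png",np.vstack([f(b[140:240,170:300],6)[:,:780],]) if 0 else np.hstack([f(b[130:250,190:290],5)[:,:450],f(a[140:260,240:310],5)]))
for c in("scene","top"):
  for n in("post_foot","post_hole","post_mid","clip_loop","clip_seat"):
    print(c,n,[(np.round(d["pixel"],1).tolist(),round(d["conf"],2)) for d in manip.tip_of(n,c)][:3])
E
```

```text
[ 485.88647364 -148.82724932   41.65487331]
scene post_foot [([205.9, 271.8], 0.73), ([209.9, 274.6], 0.17)]
scene post_hole [([198.2, 271.7], 0.62)]
scene post_mid [([187.7, 271.3], 0.75), ([210.8, 276.0], 0.47)]
scene clip_loop [([223.2, 200.7], 0.62), ([222.2, 147.1], 0.6)]
scene clip_seat [([235.5, 222.8], 0.72), ([235.1, 165.0], 0.5), ([201.5, 219.2], 0.42)]
top post_foot []
top post_hole [([127.3, 308.9], 0.17)]
top post_mid [([144.6, 365.8], 0.2)]
top clip_loop [([143.0, 366.7], 0.22)]
top clip_seat []
```

View pics/crop5.png

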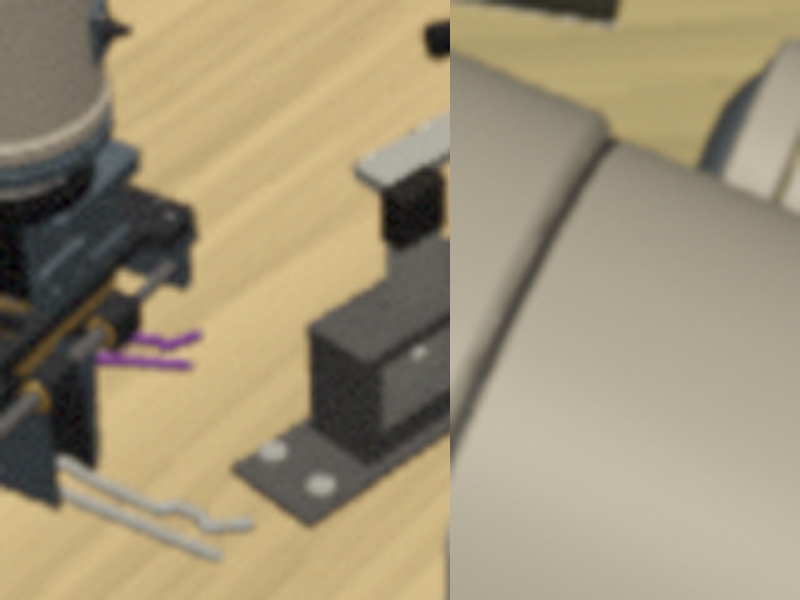

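```bash
python3 - <<'E'
from h import *
np.set_printoptions(precision=2,suppress=True,linewidth=150)
b=np.load("scene2.npy");g=cv2.cvtColor(b,cv2.COLOR_BGR2GRAY).astype(float)
for r in (178,180,182,184): print(r,g[r,262:286].astype(int))
for r in (168,170,172): print("cap",r,g[r,262:286].astype(int))
for r in range(196,205): print("hole",r,g[r,266:286].astype(int))
th=np.radians(-8.9);ex=np.array([np.cos(th),np.sin(th),0]);ey=np.array([-ex[1],ex[0],0])
P0=np.array([571.6,38.9,0])
for z in(85,105): print(z,[pix("scene",P0+[0,0,z]+ex*6*i+ey*15*i) for i in(-1,1)])
print("cap z125",[pix("scene",P0+[0,0,125]+ex*8*i+ey*17*i) for i in(-1,1)])
print("hole front/back",pix("scene",P0+[0,0,45]+6*ex),pix("scene",P0+[0,0,45]-6*ex),"1mm ey",pix("scene",P0+[0,0,45]+6*ex+10*ey))
# clip leg
T=np.array([485.9,-148.8,45]);cx=np.array([.993,.12,0]);cy=np.array([-.12,.993,0])
r0,r1,c0,c1=218,246,205,244
big=cv2.resize(b[r0:r1,c0:c1],None,fx=4,fy=4,interpolation=cv2.INTER_CUBIC);S=cv2.cvtColor(big,cv2.COLOR_BGR2HSV)[...,1].astype(int)
m=S<np.median(S)*.62;ys,xs=np.where(m)
X=np.array([onz("scene",(r0+(y+.5)/4-.5,c0+(x+.5)/4-.5),45.) for y,x in zip(ys,xs)])-T
p=X@cx;q=X@cy
for lo in range(40,112,6):
  k=q[(p>=lo)&(p<lo+6)&(q<-2)]
  if len(k):print(lo+3,k.min(),k.mean(),k.max())
print("leg tip",p[q<-4].max())
E
```

```text
178 [189 188 186 177 140  80  41  29  21  31  45  56  83  93  96  95  96  96  95  90  95 102 125 148]
180 [187 188 186 185 168 121  89  74  74  85  93  95  98  97  98  93  91  93  89  86  90  92  89  93]
182 [186 184 184 181 168 120  99  96  95  96  97  95  98  94  94  95  94  87  89  89  88  88  86  89]
184 [183 183 182 178 163 122  96  94  95  96  95  95  96  96  94  94  96  88  87  88  85  86  88  90]
cap 168 [175 168 150 117  67  43  43  49  44  44  44  38  38  22  30  28  62 136 182 184 184 186 183 181]
cap 170 [177 179 178 161  82  26  20  33  37  30  29  26  23  25  20  29  65 133 180 184 184 182 179 177]
cap 172 [182 182 184 164  84  36  18  27  25  22  21  26  19  24  24  25  62 134 176 179 177 175 175 172]
hole 196 [95 91 92 92 87 86 78 66 62 54 55 69 84 87 88 88 85 75 61 53]
hole 197 [94 94 91 86 77 69 59 51 59 64 77 88 92 88 92 89 89 85 79 74]
hole 198 [91 90 86 74 61 52 57 65 79 87 94 95 93 90 90 90 89 89 88 88]
hole 199 [ 90  84  71  59  51  56  84 117 127 105  97  93  88  89  89  89  90  90  92  90]
hole 200 [ 75  57  56  49  61  78 114 148 145 116  97  94  90  89  89 
[... 648 characters left out ...]
-13.446082385177657 -9.821963712331522 -6.0643853009336395
55 -13.504285161511303 -9.481325597838756 -5.612582107516625
61 -13.597155536251584 -9.813160408116165 -5.854292217100185
67 -13.364881090657667 -9.837653476299257 -6.359965998352783
73 -13.74671010167236 -9.845625935075114 -5.911107372995217
79 -14.127114605854954 -10.034175259509919 -6.018172690734306
85 -13.768379121575377 -10.047430563324903 -6.231094157531843
91 -13.698624733678518 -9.925282689521255 -6.073910214913977
97 -13.78985898798942 -10.105389245738985 -6.468232075166162
103 -13.46878090432395 -9.995790602034825 -6.4166696593696075
109 -10.192257229092194 -10.192257229092194 -10.192257229092194
leg tip 106.22757865451968
```

Emit:
servo_tool(series="-1 -0.04 -0.005 0 0; -1 -0.07 -0.0085 0 4; -1 -0.066 -0.046 0 8; -1 -0.06 -0.09 0 12; -1 -0.055 -0.134 0 15.8; -1 -0.05 -0.178 0 15.8; -1 -0.044 -0.222 0 15.8; -1 -0.044 -0.2258 0 15.8")

```text
time_s: 14.5
tool_pos: [415.0, 74.0, 41.9]
tool_rot: [[0.989, -0.151, 0.0], [-0.151, -0.989, 0.0], [0.0, -0.0, -1.0]]
force: [1.0, 0.3, -0.7]
finger_gap: 0.263
gripper_force: 30.0
```

Emit:
servo_tool(series="-1 0.015 0.0014 0 0.2; -1 0.025 0.0024 0 0.2; -1 0.025 0.0024 0 0.2; -1 0.025 0.0024 0 0.2")

```text
time_s: 14.9
tool_pos: [439.3, 63.3, 41.7]
tool_rot: [[0.987, -0.16, -0.0], [-0.16, -0.987, -0.0], [-0.0, 0.0, -1.0]]
force: [0.3, -0.6, -1.2]
finger_gap: 0.261
gripper_force: 30.0
```

```bash
python3 - <<'E'
from h import *
s=manip.get_obs();print(s["tool_pos"],np.round(s["tool_rot"],4).tolist())
b=manip.get_image("scene")[:,:,::-1];a=manip.get_image("top")[:,:,::-1]
np.save("scene3.npy",b);np.save("top3.npy",a)
f=lambda x,k:cv2.resize(x,None,fx=k,fy=k,interpolation=cv2.INTER_CUBIC)
cv2.imwrite("pics/crop6.png",np.hstack([f(b[150:230,225:305],5),f(a[150:230,200:280],5)]))
E
```

```text
[439.28411128  63.28196731  41.73055644] [[0.9871, -0.1599, -0.0003], [-0.1599, -0.9871, -0.0], [-0.0003, 0.0001, -1.0]]
```

View pics/crop6.png

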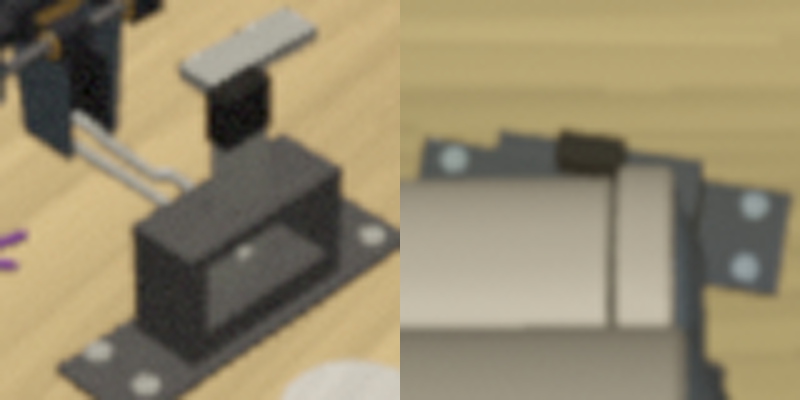

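```bash
python3 - <<'E'
from h import *
np.set_printoptions(precision=2,suppress=True,linewidth=150)
a=np.load("top3.npy").astype(int).sum(2)//3
for r in(177,178,179,180): print(r,a[r,226:250])
for r in range(172,180): print(r,a[r,234:242])
ex=np.array([.988,-.155,0]);ey=np.array([.155,.988,0]);P0=np.array([571.6,38.9,0])
for r in(178,179,180):
  for c in(230.5,244.5): 
    X=onz("top",(r,c),140)-P0;print(r,c,X@ex,X@ey)
for z in(148,116): print(z,[pix("top",P0+[0,0,z]+ex*8*i+ey*17*j) for i,j in((1,1),(1,-1),(-1,1),(-1,-1))])
b=np.load("scene3.npy");r0,r1,c0,c1=172,192,240,262
big=cv2.resize(b[r0:r1,c0:c1],None,fx=4,fy=4,interpolation=cv2.INTER_CUBIC);S=cv2.cvtColor(big,cv2.COLOR_BGR2HSV)[...,1].astype(int);V=big.max(2)
m=(S<60)&(V>130);ys,xs=np.where(m)
T=np.array([439.3,63.3,45]);cx=np.array([.987,-.16,0]);cy=np.array([.16,.987,0])
X=np.array([onz("scene",(r0+(y+.5)/4-.5,c0+(x+.5)/4-.5),45.) for y,x in zip(ys,xs)])-T
p=X@cx;q=X@cy
for lo in range(16,80,6):
  k=q[(p>=lo)&(p<lo+6)&(q<-2)&(q>-20)]
  if len(k):print(lo+3,k.min(),k.mean(),k.max())
g=cv2.cvtColor(b,cv2.COLOR_BGR2GRAY)
for r in range(197,204): print("hole",r,g[r,266:282])
E
```

```text
177 [ 99 103 108 113 110  93  64  55  59  64  68  73  76  78  82  91  99 106 119 133 143 144 144 144]
178 [ 84  85  87  88  83  69  53  50  51  51  51  52  52  52  55  58  63  68  88 120 141 145 146 145]
179 [ 84  84  83  83  78  60  52  52  52  51  52  51  52  52  51  50  50  53  70 102 127 135 138 140]
180 [ 85  85  85  85  77  59  51  53  52  51  52  52  53  52  51  52  52  50  59  80 101 109 114 118]
172 [147 148 148 148 148 148 148 148]
173 [150 149 150 149 149 150 149 149]
174 [148 149 149 151 150 151 151 150]
175 [131 137 140 145 146 147 146 147]
176 [ 94 103 110 119 121 123 124 127]
177 [59 64 68 73 76 78 82 91]
178 [51 51 51 52 52 52 55 58]
179 [52 51 52 51 52 52 51 50]
178 230.5 2.1056217999265203 17.017128092131188
178 244.5 7.495877413053369 -17.43110862187367
179 230.5 -0.4374516715339009 16.57763792588964
179 244.5 4.949838048161256 -17.85070449377513
180 230.5 -2.977593007952066 16.13865448685497
180 244.5 2.4067340727754103 -18.269816603588612
148 [array([174.87, 230.7 ]), array([176.92, 244.26]), array([181.04, 229.6 ]), array([183.11, 243.2 ])]
116 [array([178.3 , 2
[... 530 characters left out ...]
465 -9.638400211088463 -5.830243533320061
67 -13.294194799966608 -9.873451811276983 -6.45188045938542
73 -13.685902735023815 -10.007933314215402 -6.323119072760474
79 -13.80913488304425 -9.81777370754116 -5.7947115781795215
hole 197 [91 91 88 87 79 68 60 53 55 64 76 86 88 91 86 88]
hole 198 [90 90 85 76 59 51 54 67 79 85 89 93 91 85 85 87]
hole 199 [ 88  77  74  61  47  54  87 117 125 110  96  92  87  89  84  87]
hole 200 [ 74  63  55  52  57  76 112 145 141 114  98  93  89  88  86  89]
hole 201 [ 60  49  57  66  76  90 111 130 118 100  92  92  89  88  91  87]
hole 202 [ 56  63  75  83  92  92 100 106  98  94  90  89  87  90  91  86]
hole 203 [62 81 89 94 93 93 96 97 94 95 93 89 86 89 86 86]
```

Emit:
servo_tool(series="-1 0 -0.0042 0 -0.3; -1 0 -0.0042 0 -0.3; -1 0.01 -0.0042 0 -0.3; -1 0.018 -0.0042 0 -0.3; -1 0.018 -0.0042 0 -0.3")

```text
time_s: 15.5
tool_pos: [459.9, 64.9, 41.9]
tool_rot: [[0.988, -0.154, 0.002], [-0.154, -0.988, -0.0], [0.002, -0.0, -1.0]]
force: [-0.1, -0.4, -1.4]
finger_gap: 0.259
gripper_force: 30.0
```

Emit:
servo_tool(series="-1 0.003 0.0005 0 0; -1 0.006 0.0005 0 0; -1 0.009 0.0005 0 0; -1 0.009 0.0005 0 0")

```text
time_s: 15.9
tool_pos: [467.3, 63.2, 41.8]
tool_rot: [[0.988, -0.154, 0.0], [-0.154, -0.988, 0.0], [0.0, -0.0, -1.0]]
force: [-0.5, 0.3, -1.6]
finger_gap: 0.257
gripper_force: 30.0
```

Emit:
servo_tool(series="-1 0.004 0 0 0; -1 0.008 0 0 0; -1 0.012 0 0 0; -1 0.012 0 0 0")

```text
time_s: 16.3
tool_pos: [478.9, 61.4, 41.7]
tool_rot: [[0.988, -0.154, -0.0], [-0.154, -0.988, 0.0], [-0.0, -0.0, -1.0]]
force: [-1.5, 2.2, -1.0]
finger_gap: 0.257
gripper_force: 30.0
```

Emit:
servo_tool(series="-1 0.004 0 0 0; -1 0.008 0 0 0; -1 0.012 0 0 0; -1 0.016 0 0 0; -1 0.016 0 0 0")

```text
time_s: 16.8
tool_pos: [495.9, 58.8, 42.0]
tool_rot: [[0.988, -0.154, 0.002], [-0.154, -0.988, -0.0], [0.002, -0.0, -1.0]]
force: [0.5, 0.0, -0.8]
finger_gap: 0.258
gripper_force: 30.0
```

Emit:
servo_tool(series="-1 0.0025 0 0 0; -1 0.0025 0 0 0; -1 0.0025 0 0 0")

```text
time_s: 17.1
tool_pos: [497.1, 58.5, 41.9]
tool_rot: [[0.988, -0.154, 0.0], [-0.154, -0.988, -0.0], [0.0, -0.0, -1.0]]
force: [0.5, -1.5, -1.4]
finger_gap: 0.257
gripper_force: 30.0
```

```bash
python3 - <<'E'
from h import *
s=manip.get_obs();print(s["tool_pos"],s["force"])
b=manip.get_image("scene")[:,:,::-1]
cv2.imwrite("pics/crop7.png",cv2.resize(b[150:230,225:305],None,fx=7,fy=7,interpolation=cv2.INTER_CUBIC))
for n in("post_foot","post_hole","clip_loop","clip_seat"):
    print(n,[(np.round(d["pixel"],1).tolist(),round(d["conf"],2)) for d in manip.tip_of(n,"scene")][:4])
E
```

```text
[497.09683624  58.54314244  41.8808483 ] [ 0.45508375 -1.45828173 -1.38212723]
post_foot [([209.8, 274.2], 0.87)]
post_hole [([197.9, 271.1], 0.68)]
clip_loop [([220.6, 143.7], 0.78), ([197.6, 191.7], 0.67), ([183.7, 256.7], 0.62)]
clip_seat [([199.3, 219.9], 0.56), ([237.2, 164.5], 0.52), ([198.2, 271.5], 0.43)]
```

View pics/crop7.png

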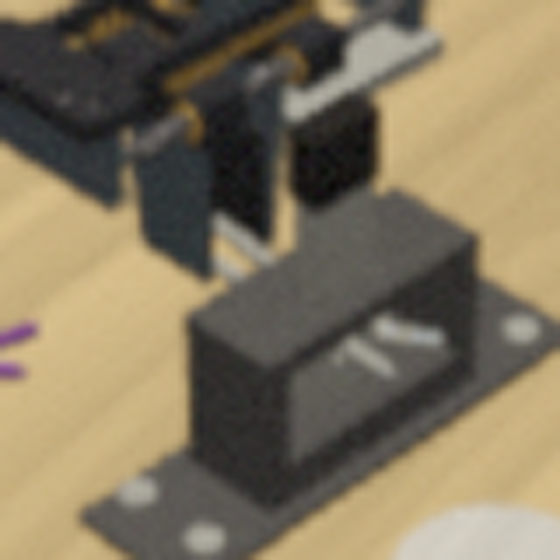

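Emit:
servo_tool(series="-1 0.0015 0 0 0; -1 0.0015 0 0 0; -1 0.0015 0 0.001 0; -1 0.0015 0 0.001 0")

```text
time_s: 17.75
tool_pos: [498.3, 58.3, 40.7]
tool_rot: [[0.988, -0.153, -0.0], [-0.153, -0.988, -0.0], [-0.0, 0.0, -1.0]]
force: [-0.1, 0.1, -0.7]
finger_gap: 0.259
gripper_force: 30.0
```

Emit:
servo_tool(series="0 0 0 0 0; 0 0 0 0 0; 0 0 0 0 0; 0 0 0 0 0; 0 0 0 -0.03 0; 0 0 0 -0.07 0; 0 0 0 -0.12 0; 0 -0.03 0 -0.16 0")

```text
time_s: 18.55
tool_pos: [471.5, 62.6, 203.5]
tool_rot: [[0.988, -0.154, 0.004], [-0.154, -0.988, -0.0], [0.004, -0.001, -1.0]]
force: [0.4, 0.0, 0.2]
finger_gap: 0.499
gripper_force: 0.0
```

Emit:
servo_tool(series="0 -0.03 0.04 -0.04 0; 0 -0.06 0.08 -0.06 0; 0 -0.06 0.13 -0.06 0; 0 -0.06 0.18 -0.06 0; 0 -0.06 0.23 -0.06 0; 0 -0.06 0.25 -0.06 0; 0 -0.06 0.25 -0.06 0; 0 -0.06 0.25 -0.06 0")

```text
time_s: 19.35
tool_pos: [370.8, -175.1, 260.7]
tool_rot: [[0.988, -0.156, -0.0], [-0.156, -0.988, 0.0], [-0.0, -0.0, -1.0]]
force: [-0.2, 0.2, 0.1]
finger_gap: 0.5
gripper_force: 0.0
```

```bash
python3 - <<'E'
from h import *
s=manip.get_obs();print(s["time_s"],s["tool_pos"],s["force"])
b=manip.get_image("scene")[:,:,::-1];a=manip.get_image("top")[:,:,::-1]
f=lambda x,k:cv2.resize(x,None,fx=k,fy=k,interpolation=cv2.INTER_CUBIC)
cv2.imwrite("pics/crop8.png",np.hstack([f(b[150:230,225:305],5),f(a[150:230,200:280],5)]))
for c in("scene","top"):
  for n in("post_hole","clip_loop","clip_seat"):
    print(c,n,[(np.round(d["pixel"],1).tolist(),round(d["conf"],2)) for d in manip.tip_of(n,c)][:4])
E
```

```text
19.35 [ 370.767487   -175.12603235  260.71792777] [-0.20571005  0.17171815  0.09169274]
scene post_hole [([196.4, 270.2], 0.74)]
scene clip_loop [([220.4, 145.1], 0.7), ([199.1, 191.8], 0.52)]
scene clip_seat [([233.6, 161.5], 0.8), ([196.2, 270.6], 0.36), ([138.9, 302.8], 0.18)]
top post_hole []
top clip_loop [([266.9, 273.6], 0.76), ([215.5, 232.0], 0.65), ([240.8, 109.1], 0.47), ([278.3, 321.9], 0.45)]
top clip_seat [([243.1, 261.7], 0.55), ([192.6, 239.4], 0.54)]
```

View pics/crop8.png

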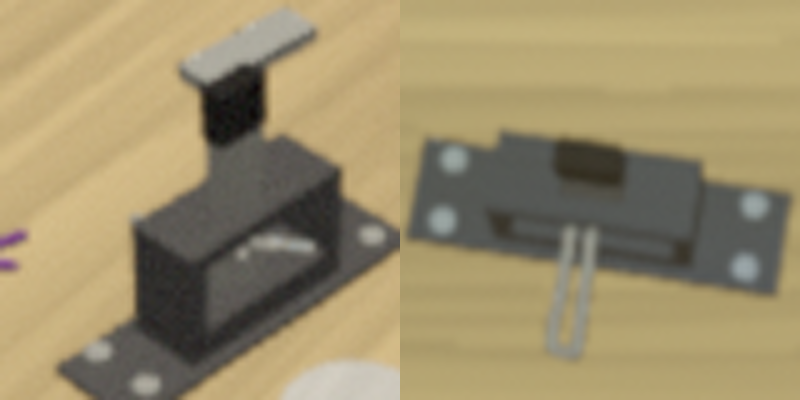

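```bash
python3 - <<'E'
from h import *
np.set_printoptions(precision=1,suppress=True,linewidth=180)
a=manip.get_image("top")[:,:,::-1];b=manip.get_image("scene")[:,:,::-1];np.save("top4.npy",a);np.save("scene4.npy",b)
S=cv2.cvtColor(np.ascontiguousarray(a),cv2.COLOR_BGR2HSV)[...,1];g=a.sum(2)//3
print("top sat cols 226-242");
for r in range(196,224): print(r,S[r,226:242],g[r,226:242])
gb=b.sum(2)//3
print("scene cols 266-292")
for r in range(192,210): print(r,gb[r,266:292])
E
```

```text
top sat cols 226-242
196 [12  9  9 12  9 11 16 20 18 16 15 19 20 21 15 16] [ 82  84  84  84  85  87 106 133 134 107  99 118 125 103  81  77]
197 [17 20 17 16 13 12 18 20 20 19 16 18 20 18 11  6] [ 72  73  75  77  77  83 110 139 135 105 107 134 137 111  87  84]
198 [18 25 25 29 22 23 25 20 21 21 21 19 20 16 14  9] [ 69  69  67  67  68  75 107 138 130  95 108 140 138 106  86  85]
199 [ 9 10 13 14 17 18 20 21 23 28 23 20 20 21 17 13] [ 81  78  76  73  74  80 111 139 126  88 105 139 135  96  74  74]
200 [11  9  9  6  6 11 21 19 22 21 20 20 21 22 25 30] [ 87  83  83  82  83  93 119 141 126  92 109 139 131  89  67  65]
201 [66 59 54 46 33 21 19 18 19 16 20 19 21 22 13 13] [ 99  93  91  91  93 105 127 139 120  95 113 140 129  90  75  75]
202 [97 95 93 92 80 51 22 20 30 38 23 19 19 16  6  6] [126 123 123 121 121 124 137 137 113 100 118 141 129  95  81  83]
203 [96 95 98 97 90 66 29 25 60 70 35 19 24 51 61 54] [145 144 144 143 142 140 144 139 122 122 131 144 134 106  94  93]
204 [94 95 94 97 93 69 30 36 76 79 41 24 44 83 95 95] [149 149 150 149 147 144 145 140 135 140 141 146 138 129 126 124]
[... 3293 characters left out ...]
8  90  92 100  94  92  92  92  85  86  88  88  85  86  86  85  77  71  57  45  46  44]
203 [64 78 88 90 90 90 93 91 93 93 89 85 81 84 87 88 86 84 81 73 65 56 45 44 46 43]
204 [67 86 89 90 93 92 92 93 93 92 88 88 88 86 87 83 84 77 69 57 47 47 43 45 52 58]
205 [72 86 91 92 89 93 94 91 92 88 87 87 86 88 85 81 73 63 53 51 47 43 48 52 64 74]
206 [66 88 89 89 90 91 91 90 89 89 87 88 82 83 75 73 59 45 47 45 48 47 59 70 80 84]
207 [68 86 90 88 88 91 89 90 85 87 85 85 82 74 57 52 50 37 42 47 50 62 80 84 82 78]
208 [70 84 86 89 86 90 87 85 85 87 82 76 70 55 47 46 42 44 47 60 68 77 81 79 75 85]
209 [ 68  87  88  89  88  88  88  84  85  80  72  60  50  43  42  44  51  53  64  73  84  80  75  84 100 130]
```

```bash
cat > fit.py <<'E'
from h import *
from scipy.optimize import differential_evolution
from scipy.spatial import cKDTree
import sys
np.set_printoptions(precision=3,suppress=True,linewidth=150)
T=lambda x,y,z:onz("top",(150+(y+.5)/4-.5,130+(x+.5)/4-.5),z)
c,s=np.cos(np.radians(6.5)),np.sin(np.radians(6.5));L=np.array([486,-148,0])
bow=[]
for p in[(693,215),(690,205),(680,200),(682,185),(685,174),(675,160),(665,150)]:
    d=T(*p,3.5)-L;bow.append((c*d[0]+s*d[1],-s*d[0]+c*d[1]))
print("bow",np.array(bow))
poly=np.array([(104,-8.5),(-4,-8.5),(-8.5,-4),(-8.5,4),(-4,8.5),(18,8.5)]+bow)
pts=[]
for a,b in zip(poly[:-1],poly[1:]): pts+=[a+(b-a)*t for t in np.arange(0,1,1/max(1,np.linalg.norm(b-a)/2))]
pts=np.c_[np.array(pts),np.zeros(len(pts))]
ex=np.array([.988,-.155,0]);ey=np.array([.155,.988,0]);ez=np.array([0,0,1.]);B=np.c_[ex,ey,ez];P0=np.array([571.6,38.9,0])
a=np.ascontiguousarray(np.load("top4.npy"));S=cv2.cvtColor(a,cv2.COLOR_BGR2HSV)[...,1]
mt=np.zeros_like(S,bool);mt[203:224,224:244]=S[203:224,224:244]<58
b=np.load("scene4.npy").sum(2)//3;ms=np.zeros_like(mt);ms[193:204,274:290]=b[193:204,274:290]>104
MT=np.argwhere(mt);MS=np.argwhere(ms);kt,ks=cKDTree(MT),cKDTree(MS)
def pose(v):
    sl,pi,ro,ya,dy,dz=v
    cp,sp,cr,sr,cy,sy=np.cos(pi),np.sin(pi),np.cos(ro),np.sin(ro),np.cos(ya),np.sin(ya)
    R=np.array([[cy,-sy,0],[sy,cy,0],[0,0,1]])@np.array([[cp,0,-sp],[0,1,0],[sp,0,cp]])@np.array([[1,0,0],[0,cr,-sr],[0,sr,cr]])
    return ((pts-[75,-8.5,0])@R.T)+[sl,dy,45+dz]   # pitch>0: tip up; roll>0: bow up
def proj(c,X): 
    p=P[c];V=X@np.array(p["R"]).T+p["t"];return np.c_[p["cy"]+p["fy"]*V[:,1]/V[:,2],p["cx"]+p["fx"]*V[:,0]/V[:,2]]
def cost(v):
    X=pose(v);W=P0+X@B.T
    t=proj("top",W[X[:,0]<-22]);t=t[t[:,0]>203];q=proj("scene",W[X[:,0]>7])+[1.0,-.2]
    if len(t)<5 or len(q)<2:return 50
    e=(kt.query(t)[0].clip(0,6)**2).mean()+(cKDTree(t).query(MT)[0].clip(0,6)**2).mean()
    e+=.6*((ks.query(q)[0].clip(0,5)**2).mean()+(cKDTree(q).query(MS)[0].clip(0,5)**2).mean())
    return e+.02*(v[4]**2+v[5]**2)
if __name__=="__main__":
    for bd in ([(-12,12),(-.5,.5),(-1.3,0),(-.15,.15),(-3,3),(-3,3)],[(-12,12),(-.5,.5),(0,1.3),(-.15,.15),(-3,3),(-3,3)],[(-12,12),(-.5,.5),(-.02,.02),(-.15,.15),(-3,3),(-3,3)],[(-40,-12),(-.5,.5),(-1.3,1.3),(-.15,.15),(-6,6),(-6,6)]):
        r=differential_evolution(cost,bd,seed=1,maxiter=120,popsize=12);print(r.fun,r.x)
    
E
python3 fit.py
```

```text
bow [[ 55.513   4.219]
 [ 62.795   5.313]
 [ 67.115  11.741]
 [ 77.579   8.896]
 [ 85.159   5.738]
 [ 95.939  11.318]
 [103.894  17.307]]
2.2883038848227337 [-2.235  0.307 -0.425  0.027 -0.486  1.24 ]
4.0996844793197305 [ 1.186  0.188  0.001  0.017 -2.37  -0.093]
3.9246597656285998 [-0.716  0.214 -0.019  0.011 -2.646 -0.469]
4.219223526647316 [-12.      0.487  -0.587   0.013   0.733  -3.128]
```

```bash
python3 - <<'E'
from h import *
a=manip.get_image("top").astype(int)[:,:,::-1];d=np.abs(a-np.load("top4.npy").astype(int))[180:224,224:246];print(d.mean(),d.max())
print(manip.job_done())
E
```

```text
0.5426997245179064 4
the job is handed in; nothing more can be done
None
```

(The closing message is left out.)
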